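Level the sprung inking slab

TASK

Lift the spirit level off the pile of lino tiles, leaving the tiles as they lie, and lay it upright on the sprung inking slab, lengthwise along the slab from the pivot end towards the knob, and let go of it. Then grip the levelling-foot knob at the far end of the slab, press it down so that the foot stands firmly on its pad, and turn the knob until the bubble stands centred between the two lines; finish while still holding the knob and pressing it down, with the bubble centred. Do not disturb the ink tin or the paint tin standing by.

Things in the scene. Friction and masses are not known exactly. Their poses are not given: they have to be found in the camera images.
- level: spirit level: aluminium bar 150 mm long (x), 28 wide (y), 40 high (z), 0.22 kg, black end caps; starts upright on the top tile of the pile. Origin: centre of its underside; z up. Mid top a see-through vial, 72 mm long, 5 mm proud, with two black lines 19 mm apart and a pale bubble 14 mm long. Either end may point to the knob
- vial_mid (a point): centre of the top of the vial, midway between its two lines, 45 mm above the level's underside; axes as the level's
- bubble (a joint): place of the bubble along the level's x, m; 0 is midway between the lines. It drifts to the higher end: about +4.6 mm for each 10 mrad by which the level's +x end is raised, with a lag of about half a second; end stops at +-26 mm
- slab: aluminium slab 272 x 108 x 10 mm on a dark steel base, tilting about a pivot at its near end. Origin: on the pivot axis, mid width and thickness, 50 mm over the worktop; x along the slab to the knob end, z normal, top face at +5 mm; plate from x = -22 to +250 mm. A spring holds the knob end up at a stop, 50 mrad above level; 4 to 9 N at the knob presses it down onto the rigid pad
- slab_spot (a point): point on the slab's top face, mid width, 85 mm from the pivot axis and 140 mm from the knob axis: the right place for the middle of the level, which then leaves 65 mm to the knob's axis; axes as the slab's
- knob (a joint): angle of the levelling knob, rad, growing clockwise seen from above. Clockwise screws the foot out below by 5.2 mm/rad (lifts the pressed knob end, 23 mrad of tilt per rad), anticlockwise draws it in. At the start the foot is out too far: it needs 0.3 to 1.7 rad anticlockwise, unknown as the pad's height varies. Stiff (0.15 N m), stays as left, does not rise or sink on the slab
- knob_head: round black grip of the knob, 36 mm diameter, 30 mm high. Origin: on the knob's axis at mid height of this grip, its top 16 mm above. Below is a skirt 72 mm in diameter, its top 14 mm below the origin, on which fingertips can press. z along the axis; on the slab's centre line, 225 mm from the pivot, 27 mm above the slab's mid plane
- pad: round steel pad, 38 mm across, on the base under the foot (hidden below the slab); origin: centre of its underside, its top 10 mm above. Its height varies by +-2 mm between starts
- tile_2: uppermost of the three lino tiles of the pile, 148 x 105 mm, 3.2 mm thick; origin: mid length and width, 4 mm below its top
- tile_1: middle tile of the pile, 150 x 100 mm, 3.2 mm thick; origin as of the others
- tile_0: lowest tile of the pile, on the worktop, 148 x 105 mm, 3.2 mm thick; origin: mid length and width, 4 mm below its top
- ink_tin: pale ink tin with a lid, 88 mm across, 59 mm high, beside the tiles; bystander, leave alone
- paint_tin: paint tin, 77 mm across, 76 mm high, by the hot plate; bystander, leave alone

How it is judged (in metres and radians):
On the way, in this order (a step that is already met when the one before it is completed fails the run):
1. the level is lifted off the pile, held in the fingers (height (world z) of level above 0.035 m and contact force between the fingers and level above 1 N and contact force between level and tile_2 below 0.05 N), for 0.2 s.
2. the level stands on the slab, along it, let go (contact force between level and slab above 0.8 N and contact force between the arm and level below 0.05 N and angle between the x axis of level and the x axis of slab, either way round below 0.2 rad and angle between the z axis of level and the z axis of slab, either way round below 0.05 rad), for 0.3 s.
At the end, for the whole second after the job is handed in: While the fingers still hold the knob (more than 3 N) and press the foot onto its pad (more than 2 N), the bubble is within 2.5 mm of the middle and the slab within 8 mrad of level; the level stands upright on the slab, within 0.2 rad of its length, untouched by the robot (value of joint bubble between -0.0025 and 0.0025 m and angle between slab's own z axis and vertical below 0.008 rad and contact force between slab and pad above 2 N and contact force between the fingers and knob_head above 3 N and contact force between level and slab above 0.8 N and contact force between the arm and level below 0.1 N and angle between the x axis of level and the x axis of slab, either way round below 0.2 rad and angle between the z axis of level and the z axis of slab, either way round below 0.05 rad); the arm keeps its last pose, push and grip.
It fails at once if a tile of the pile is shifted by more than 30 mm (distance of any of tile_0, tile_1, tile_2 from where it was at the start of the episode above 0.03 m).
It fails at once if a bystander is shifted by more than 30 mm (distance of any of ink_tin, paint_tin from where it was at the start of the episode above 0.03 m).
It also fails if it takes over 58 s, if anything falls off the work surface, if the arm or the gripper's body presses on something with over 40 N, if the wrist force passes 120 N, or if a joint passes its speed limit or range.

ROBOT

A 6-joint arm with a two-finger parallel gripper is mounted at the origin on the work surface; the furniture and walls round the work are solid. World frame = base frame: x ahead of the robot, y to its left, z up, the work surface at z = 0. Lengths are in m, angles in degrees, forces in N, time in s.
With the tool pointing down it reaches from about 0.4 to 0.825 m from the base axis. Payload 7 kg.
Tool frame: the origin (TCP) lies on the centre line of the jaws, within the pads' length; the fingertips stand 22 mm ahead of it and the grasp point (between the pads) lies 3 mm ahead of it; z points along the fingers, y is the line along which they close (so a half turn about z gives the same grasp; the last joint's range is limited). The gripper opens to 88 mm and grips with 3 to 60 N. Pads are 19 mm wide; open, the fingers measure 130 mm over their backs; the gripper's body (78 mm by 193 mm) begins 47 mm behind the grasp point.
Start: joints at [-47.206, 20.546, 0.682, 0, -70.136, -16.507], TCP at [0.299, -0.605, 0.249] pointing down, gripper open.
Joint ranges: [-176.03, 176.03], [-82.01, 121.73], [-58.28, 71.71], [-173.87, 95.51], [-174.79, -0.11], [-173.66, 173.66]. Speed limits (degrees/s): [136.94, 136.94, 172.46, 180, 180, 180].

INTERFACE

Orientations are given as [roll, pitch, yaw] about the fixed x, y, z axes, in that order (R = Rz(yaw) Ry(pitch) Rx(roll)).
In Python, from plant import get_state, cams, r gives the robot as it stands.
- The arm moves only by the tool apply_moves, never from a script. Its argument "targets" is a list of rows, each an object with "dp": the shift along the world's x, y, z in m, a list of three; "yaw": the turn about the world's z in degrees. In form: [{"dp": [x, y, z], "yaw": yaw}, ...]. A call has 1 to 20 rows; each row is the pose to reach, as a shift and turn from the pose commanded when the call began; what a row does not reach only later rows make up. A row lasts 1/12 s, in which the tool goes at most 41.7 mm and 7.16 degrees, less where a joint would pass 70% of its speed; a pose out of reach is approached as far as the arm can. A call with a gripper value outside its range is refused whole. "grip" is the gripper command: -1 is fully open, 1 is shut, values between are in proportion, set as the call begins (left out, the last holds). The fingers move at their own pace and stop on an object; "squeeze" is the grip in N (left out, the last holds). Time passes only in rows, so rows that repeat a pose let the fingers close. It gives the time, the measured TCP pose, the force, the opening and the grip force at its end, in the units of the state.
- get_state(): the state, without advancing time (a new reading comes with each control period).
- cams.capture(name): name is "scene" or "top"; returns a dict with "image" (420x560x3 uint8, red, green, blue), "range_z" (420x560 float32, m along the optical axis (not along the pixel's ray), 0 where there is no reading), "fx", "fy", "cx", "cy" (pixels), "k1" (the pictures are not rectified: a ray, as slopes to the right and down, at radius r is drawn at 1 + k1 r^2 times it, then the intrinsics apply), "R" (3x3) and "t" (3): a world point X has camera coordinates R X + t. Camera axes: x right, y down, z forward; pixel columns grow to the right and rows downward; lengths in m; the calibration is good to about 2 mm. A picture is of the moment at which its call begins.
- r.close_job(): hands the job in; it is judged then, once.
The state is a dict: "time_s": time; "joints": joint angles; "qd": joint speeds; "joint_torque": joint torques, N m; "tcp_pos": TCP position; "eef_rot": TCP orientation; "contact_force": force on the tool from outside, world axes, zero at the start; "moment": the same for the moment, N m; "gripper_width": finger opening in m; "gripper_force": force on a finger pad.
Only numpy, scipy, OpenCV 4.12 (cv2) and the standard library are available. Lean on these libraries where they do the work, as an engineer would, in place of code of your own. Each camera call takes 0.05 s, during which the arm holds its last target. There are 200 camera calls.

## Working session

There is one attempt and no reset: what is moved stays moved. The work goes in short steps, Python scripts to look and compute and a tool call to move; the robot and the scene stay as the last step left them, time stands still between calls to the robot, and variables do not carry over. Pictures are saved under pics/ and viewed, at most 10 in all, crops included, and the job is handed in when it is done.

Besides the shell and the picture viewer there is one more tool, called after "Emit:" as name([rows], argument=value, ...), one row to a line, values as JSON. apply_moves: Moves the arm, as the interface text tells. Its arguments: {"type":"object","properties":{"targets":{"type":"array","items":{"type":"object","properties":{"dp":{"type":"array","items":{"type":"number"}},"yaw":{"type":"number"}}}},"grip":{"type":"number"},"squeeze":{"type":"number"}},"required":["targets"]}

```bash
ls; mkdir -p pics; cat > h.py <<'E'
import numpy as np, cv2
from plant import get_state, cams, r
def world(c):
    h,w=c["range_z"].shape
    u,v=np.meshgrid(np.arange(w),np.arange(h))
    K=np.array([[c["fx"],0,c["cx"]],[0,c["fy"],c["cy"]],[0,0,1]],float)
    p=cv2.undistortPoints(np.stack([u,v],-1).reshape(-1,1,2).astype(float),K,np.array([c["k1"],0,0,0],float)).reshape(h,w,2)
    z=c["range_z"]; P=np.dstack([p[...,0]*z,p[...,1]*z,z])
    W=(P-np.array(c["t"]))@np.array(c["R"])
    W[z==0]=np.nan
    return W
def ray(c,u,v,zp):
    K=np.array([[c["fx"],0,c["cx"]],[0,c["fy"],c["cy"]],[0,0,1]],float)
    p=cv2.undistortPoints(np.array([[[u,v]]],float),K,np.array([c["k1"],0,0,0],float))[0,0]
    R=np.array(c["R"]);o=-R.T@np.array(c["t"]);d=R.T@np.array([p[0],p[1],1])
    return o+d*(zp-o[2])/d[2]
E
python3 - <<'E'
from h import *
for n in("top","scene"):
    c=cams.capture(n); cv2.imwrite(f"pics/{n}0.png",c["image"][...,::-1]); np.save(n+"W.npy",world(c)); np.save(n+"I.npy",c["image"])
    print(n,c["fx"],c["k1"],-np.array(c["R"]).T@c["t"])
print(get_state())
E
```

```text
pics
top 415.77346115525233 -0.039786995429945626 [ 0.34765191 -0.08525295  1.20047441]
scene 442.14132289527777 0.029961271107326035 [ 0.08918101 -0.88358098  0.50447172]
{'time_s': 0.1, 'joints': array([-4.72055788e+01,  2.05865323e+01,  6.40374204e-01, -1.90362618e-02,
       -7.01359832e+01, -1.65081375e+01]), 'qd': array([-0.05734604, -0.08604937,  0.16481953,  0.00769519,  0.0818341 ,
       -0.0466934 ]), 'joint_torque': array([-1.08734392e-03, -5.84158301e+01,  2.93753278e+01,  7.01552019e+00,
        1.02058821e-02, -8.90263027e-05]), 'tcp_pos': array([ 0.29875172, -0.60484219,  0.24773155]), 'eef_rot': array([ 1.79916159e+02, -6.18414314e-03, -1.53720193e+02]), 'contact_force': array([ 0.17862096,  0.28222365, -0.14401956]), 'moment': array([-0.01063985, -0.01071276,  0.04227698]), 'gripper_force': 0.0, 'gripper_width': 0.08819828828754082}
```

View pics/top0.png

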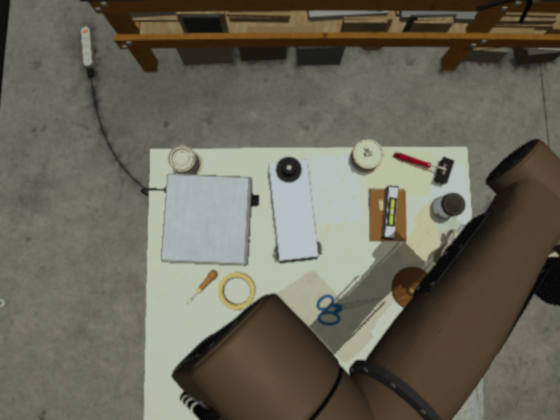

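View pics/scene0.png

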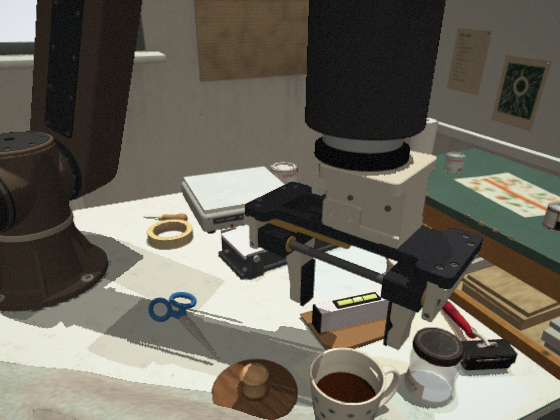

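The top view shows the level at about (391,213) on the tiles. The slab runs from the pivot at (297,258) to the knob at (288,168), and the ink tin is at (367,155). Image up is +x. In the scene view the gripper is hanging above the level.

```bash
python3 - <<'E'
from h import *
W=np.load("topW.npy");I=np.load("topI.npy").astype(int)
def box(u0,u1,v0,v1,z0,z1):
    m=np.zeros(W.shape[:2],bool);m[v0:v1,u0:u1]=1
    return m&(W[...,2]>z0)&(W[...,2]<z1)
def rect(n,m):
    p=W[m]; (c,s,a)=cv2.minAreaRect(p[:,:2].astype(np.float32)); print(n,m.sum(),'c',np.round(c,4),'s',np.round(s,4),'a',round(a,2),'zmed',np.median(p[:,2]).round(4)); 
    q=p[:,:2]-p[:,:2].mean(0); w,V=np.linalg.eigh(q.T@q); print('  mean',p.mean(0).round(4),'axis deg',np.degrees(np.arctan2(V[1,1],V[0,1])).round(2))
lv=box(375,405,178,245,.035,.08); rect('level',lv)
rect('tiles',box(360,415,180,250,.005,.018))
sl=box(260,325,150,270,.045,.075); rect('slab',sl)
p=W[sl]; A=np.c_[p[:,:2],np.ones(len(p))]; print('slab plane',np.linalg.lstsq(A,p[:,2],rcond=None)[0])
rect('knob',box(265,315,145,190,.085,.13))
rect('ink',box(345,390,130,180,.045,.08)); rect('jar',box(430,470,185,225,.03,.12));rect('paint',box(165,205,140,170,.03,.12))
rect('hotplate',box(155,265,165,275,.03,.12))
for u,v in[(391,195),(391,213),(391,230),(288,168)]: print(u,v,W[v,u].round(4))
# dark pixels in level (caps)
dk=box(375,405,178,245,.02,.08)&(I.sum(2)<150); ys,xs=np.nonzero(dk); print('dark',ys.min(),ys.max(),xs.min(),xs.max())
yl=box(375,405,178,245,.02,.09)&(I[...,1]-I[...,2]>60)&(I[...,1]>120); rect('vial',yl)
cv2.imwrite("pics/crop.png",cv2.resize(np.hstack([I[150:270,255:330],I[170:255,355:475].repeat(1,0)[:120] if 0 else I[150:270,350:475]]).astype(np.uint8)[...,::-1],None,fx=4,fy=4,interpolation=cv2.INTER_CUBIC))
E
```

```text
level 555 c [ 0.4731 -0.3966] s [0.0286 0.1505] a 82.55 zmed 0.0503
  mean [ 0.4719 -0.3948  0.0498] axis deg 172.51
tiles 1296 c [ 0.4717 -0.397 ] s [0.1558 0.1954] a 86.42 zmed 0.0096
  mean [ 0.4659 -0.3947  0.0097] axis deg -173.95
slab 3673 c [ 0.4865 -0.1194] s [0.2803 0.1334] a 5.96 zmed 0.06
  mean [ 0.4707 -0.1214  0.0605] axis deg -173.98
slab plane [0.05852517 0.00644113 0.03377472]
knob 151 c [ 0.5895 -0.11  ] s [0.0352 0.0344] a 89.63 zmed 0.1038
  mean [ 0.5889 -0.1091  0.1033] axis deg 134.62
ink 750 c [ 0.6386 -0.3343] s [0.0845 0.0893] a 43.92 zmed 0.054
  mean [ 0.6386 -0.3349  0.054 ] axis deg 135.22
jar 582 c [ 0.4878 -0.5575] s [0.0643 0.0645] a 85.88 zmed 0.0847
  mean [ 0.4865 -0.5534  0.0789] axis deg 115.74
paint 640 c [0.6299 0.1851] s [0.077  0.0691] a 88.32 zmed 0.0725
  mean [0.6275 0.1829 0.071 ] axis deg 75.66
hotplate 7996 c [0.4736 0.1268] s [0.2969 0.2776] a 85.43 zmed 0.0694
  mean [0.4606 0.1155 0.0677] axis deg -161.95
391 195 [ 0.521  -0.3992  0.0476]
391 213 [ 0.4694 -0.3954  0.0531]
391 230 [ 0.4221 -0.3942  0.0498]
288 168 [ 0.5885 -0.1085  0.1061]
dark 188 239 382 393
vial 70 c [ 0.4742 -0.3969] s [0.0099 0.0713] a 82.05 zmed 0.0544
  mean [ 0.4733 -0.3965  0.0539] axis deg 172.26
```

View pics/crop.png

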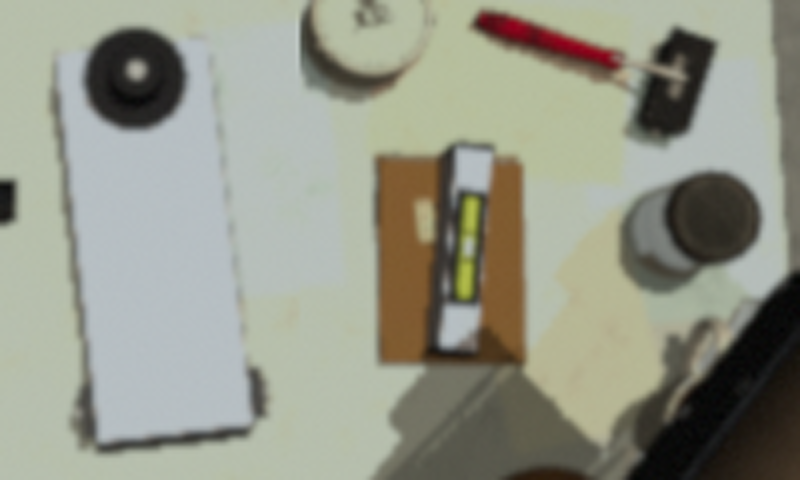

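The level is at (0.473, -0.397) with its axis at -7.5°. The slab axis is at +6° and the knob top is at (0.589, -0.110). I'll move above the level first.

Emit:
apply_moves([
  {"dp": [0.174,0.208,-0.06],"yaw": -33.8},
  {"dp": [0.174,0.208,-0.06],"yaw": -33.8},
  {"dp": [0.174,0.208,-0.06],"yaw": -33.8},
  {"dp": [0.174,0.208,-0.06],"yaw": -33.8},
  {"dp": [0.174,0.208,-0.06],"yaw": -33.8},
  {"dp": [0.174,0.208,-0.06],"yaw": -33.8},
  {"dp": [0.174,0.208,-0.06],"yaw": -33.8},
  {"dp": [0.174,0.208,-0.12],"yaw": -33.8},
  {"dp": [0.174,0.208,-0.12],"yaw": -33.8},
  {"dp": [0.174,0.208,-0.12],"yaw": -33.8},
  {"dp": [0.174,0.208,-0.12],"yaw": -33.8},
  {"dp": [0.174,0.208,-0.12],"yaw": -33.8},
], grip=-1)

```text
time_s: 1.1
tcp_pos: [0.4734, -0.398, 0.1298]
eef_rot: [-179.9, 0.1, 172.5]
contact_force: [0.5, -0.8, 0.9]
gripper_width: 0.0878
gripper_force: 0.0
```

Emit:
apply_moves([
  {"dp": [0,0.001,-0.03],"yaw": 0},
  {"dp": [0,0.001,-0.06],"yaw": 0},
  {"dp": [0,0.001,-0.08],"yaw": 0},
  {"dp": [0,0.001,-0.089],"yaw": 0},
  {"dp": [0,0.001,-0.089],"yaw": 0},
  {"dp": [0,0.001,-0.089],"yaw": 0},
  {"dp": [0,0.001,-0.089],"yaw": 0},
])

```text
time_s: 1.68
tcp_pos: [0.4741, -0.3971, 0.0416]
eef_rot: [-179.9, 0.2, 172.5]
contact_force: [-0.1, -0.3, 0.4]
gripper_width: 0.0877
gripper_force: 0.0
```

Emit:
apply_moves([
  {"dp": [0,0,0],"yaw": 0},
  {"dp": [0,0,0],"yaw": 0},
  {"dp": [0,0,0],"yaw": 0},
  {"dp": [0,0,0],"yaw": 0},
  {"dp": [0,0,0],"yaw": 0},
  {"dp": [0,0,0],"yaw": 0},
  {"dp": [0,0,0],"yaw": 0},
  {"dp": [0,0,0],"yaw": 0},
  {"dp": [0,0,0],"yaw": 0},
  {"dp": [0,0,0],"yaw": 0},
  {"dp": [0,0,0],"yaw": 0},
  {"dp": [0,0,0],"yaw": 0},
], grip=1, squeeze=20)

```text
time_s: 2.68
tcp_pos: [0.4729, -0.3962, 0.0395]
eef_rot: [180.0, -0.0, 172.5]
contact_force: [0.2, 0.5, 0.2]
gripper_width: 0.0276
gripper_force: 20.0
```

Emit:
apply_moves([
  {"dp": [0,0,0.01],"yaw": 0},
  {"dp": [0,0,0.03],"yaw": 0},
  {"dp": [0,0,0.06],"yaw": 0},
  {"dp": [0,0,0.09],"yaw": 0},
  {"dp": [0,0,0.11],"yaw": 0},
  {"dp": [0,0,0.12],"yaw": 0},
  {"dp": [0,0,0.12],"yaw": 0},
  {"dp": [0,0,0.12],"yaw": 0},
  {"dp": [0,0,0.12],"yaw": 0},
])

```text
time_s: 3.43
tcp_pos: [0.4719, -0.3955, 0.1578]
eef_rot: [179.9, -0.1, 172.5]
contact_force: [-0.4, -0.0, -4.0]
gripper_width: 0.0278
gripper_force: 20.0
```

Emit:
apply_moves([
  {"dp": [-0.002,0.025,0],"yaw": 1.3},
  {"dp": [-0.004,0.055,0],"yaw": 2.7},
  {"dp": [-0.006,0.085,0],"yaw": 4.2},
  {"dp": [-0.009,0.115,0],"yaw": 5.7},
  {"dp": [-0.011,0.145,0],"yaw": 7.2},
  {"dp": [-0.013,0.175,0],"yaw": 8.7},
  {"dp": [-0.016,0.205,0],"yaw": 10.2},
  {"dp": [-0.018,0.235,0],"yaw": 11.7},
  {"dp": [-0.02,0.26,0],"yaw": 12.9},
  {"dp": [-0.021,0.272,0],"yaw": 13.5},
  {"dp": [-0.021,0.272,0],"yaw": 13.5},
  {"dp": [-0.021,0.272,0],"yaw": 13.5},
  {"dp": [-0.021,0.272,0],"yaw": 13.5},
])

```text
time_s: 4.52
tcp_pos: [0.4515, -0.1244, 0.1587]
eef_rot: [-180.0, -0.1, -174.0]
contact_force: [-0.5, 0.8, -2.8]
gripper_width: 0.028
gripper_force: 20.0
```

```bash
python3 - <<'E'
from h import *
c=cams.capture("scene"); cv2.imwrite("pics/s1.png",c["image"][...,::-1])
c=cams.capture("top"); cv2.imwrite("pics/t1.png",c["image"][...,::-1])
s=get_state();print(s["tcp_pos"],s["eef_rot"],s["gripper_width"],s["gripper_force"],s["contact_force"])
E
```

```text
[ 0.45162014 -0.12483421  0.15894869] [-1.79996202e+02 -7.58805184e-02 -1.74075225e+02] 0.027806643280410433 19.9838188290596 [ 0.78538384  0.94430268 -2.73338073]
```

View pics/s1.png

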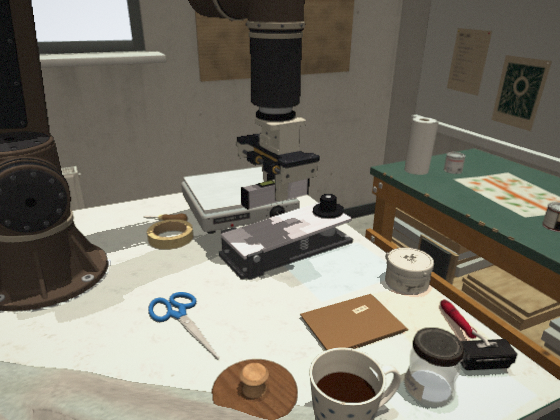

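The level is held upright above the slab (about (265,190)) and the tiles are undisturbed (355,320). Now I'll lower it.

Emit:
apply_moves([
  {"dp": [0,0,-0.025],"yaw": 0},
  {"dp": [0,0,-0.045],"yaw": 0},
  {"dp": [0,0,-0.055],"yaw": 0},
  {"dp": [0,0,-0.059],"yaw": 0},
  {"dp": [0,0,-0.061],"yaw": 0},
  {"dp": [0,0,-0.063],"yaw": 0},
  {"dp": [0,0,-0.063],"yaw": 0},
  {"dp": [0,0,-0.063],"yaw": 0},
])

```text
time_s: 5.28
tcp_pos: [0.4524, -0.1243, 0.0972]
eef_rot: [-180.0, 0.1, -174.0]
contact_force: [0.1, -0.2, -1.6]
gripper_width: 0.028
gripper_force: 20.0
```

Emit:
apply_moves([
  {"dp": [0,0,-0.001],"yaw": 0},
  {"dp": [0,0,-0.002],"yaw": 0},
  {"dp": [0,0,-0.003],"yaw": 0},
  {"dp": [0,0,-0.003],"yaw": 0},
  {"dp": [0,0,-0.003],"yaw": 0},
])

```text
time_s: 5.7
tcp_pos: [0.4519, -0.1242, 0.0936]
eef_rot: [-180.0, 0.0, -174.0]
contact_force: [-0.2, 0.3, -2.2]
gripper_width: 0.0276
gripper_force: 20.0
```

Emit:
apply_moves([
  {"dp": [0,0,-0.001],"yaw": 0},
  {"dp": [0,0,-0.002],"yaw": 0},
  {"dp": [0,0,-0.002],"yaw": 0},
  {"dp": [0,0,-0.002],"yaw": 0},
])

```text
time_s: 6.03
tcp_pos: [0.4518, -0.1242, 0.0916]
eef_rot: [180.0, -0.0, -174.0]
contact_force: [-1.6, 1.4, 0.4]
gripper_width: 0.0281
gripper_force: 20.0
```

Emit:
apply_moves([
  {"dp": [0,0,-0.001],"yaw": 0},
  {"dp": [0,0,-0.001],"yaw": 0},
  {"dp": [0,0,-0.001],"yaw": 0},
])

```text
time_s: 6.28
tcp_pos: [0.4517, -0.1242, 0.0905]
eef_rot: [180.0, -0.0, -174.0]
contact_force: [-2.3, 0.6, 2.6]
gripper_width: 0.0279
gripper_force: 20.0
```

Emit:
apply_moves([
  {"dp": [0,0,0],"yaw": 0},
  {"dp": [0,0,0],"yaw": 0},
  {"dp": [0,0,0],"yaw": 0},
  {"dp": [0,0,0],"yaw": 0},
], squeeze=3)

```text
time_s: 6.62
tcp_pos: [0.4521, -0.1242, 0.0905]
eef_rot: [-180.0, 0.0, -174.0]
contact_force: [1.4, -0.5, -3.0]
gripper_width: 0.0282
gripper_force: 3.0
```

Emit:
apply_moves([
  {"dp": [0,0,0],"yaw": 0},
  {"dp": [0,0,0],"yaw": 0},
  {"dp": [0,0,0],"yaw": 0},
  {"dp": [0,0,0],"yaw": 0},
  {"dp": [0,0,0],"yaw": 0},
  {"dp": [0,0,0],"yaw": 0},
  {"dp": [0,0,0],"yaw": 0},
  {"dp": [0,0,0],"yaw": 0},
  {"dp": [0,0,0],"yaw": 0},
  {"dp": [0,0,0],"yaw": 0},
  {"dp": [0,0,0],"yaw": 0},
  {"dp": [0,0,0],"yaw": 0},
], grip=-1)

```text
time_s: 7.62
tcp_pos: [0.4519, -0.1242, 0.0905]
eef_rot: [-180.0, -0.0, -174.0]
contact_force: [0.6, -0.3, -0.4]
gripper_width: 0.0874
gripper_force: 0.0
```

Emit:
apply_moves([
  {"dp": [0,0,0.02],"yaw": 0},
  {"dp": [0,0,0.05],"yaw": 0},
  {"dp": [0,0,0.08],"yaw": 0},
  {"dp": [0,0,0.11],"yaw": 0},
  {"dp": [0.04,0,0.11],"yaw": 0},
  {"dp": [0.08,0,0.11],"yaw": 0},
  {"dp": [0.1,0.01,0.11],"yaw": 0},
  {"dp": [0.137,0.014,0.11],"yaw": 0},
  {"dp": [0.137,0.014,0.11],"yaw": 0},
  {"dp": [0.137,0.014,0.11],"yaw": 0},
])

```text
time_s: 8.45
tcp_pos: [0.5899, -0.1099, 0.1992]
eef_rot: [-180.0, -0.1, -174.0]
contact_force: [-0.6, 0.0, -0.9]
gripper_width: 0.0876
gripper_force: 0.0
```

```bash
python3 - <<'E'
from h import *
c=cams.capture("top"); I=c["image"]; cv2.imwrite("pics/t2.png",cv2.resize(I[140:290,230:380][...,::-1],None,fx=4,fy=4,interpolation=cv2.INTER_CUBIC))
W=world(c);I=I.astype(int)
m=np.zeros(W.shape[:2],bool);m[150:270,260:325]=1
m&=(I[...,1]-I[...,2]>60)&(I[...,1]>100)
p=W[m];print(m.sum(),p.mean(0), cv2.minAreaRect(p[:,:2].astype(np.float32)), np.argwhere(m).min(0),np.argwhere(m).max(0))
c=cams.capture("scene"); cv2.imwrite("pics/s2.png",cv2.resize(c["image"][170:300,180:380][...,::-1],None,fx=4,fy=4,interpolation=cv2.INTER_CUBIC))
s=get_state();print(s["time_s"],s["tcp_pos"],s["eef_rot"])
E
```

```text
103 [nan nan nan] ((0.45249879360198975, -0.12504152953624725), (0.0729580745100975, 0.012192998081445694), 5.968474388122559) [205 292] [232 298]
8.55 [ 0.58827175 -0.1102151   0.19991991] [ 1.79992202e+02 -8.15521233e-02 -1.74020152e+02]
```

View pics/s2.png

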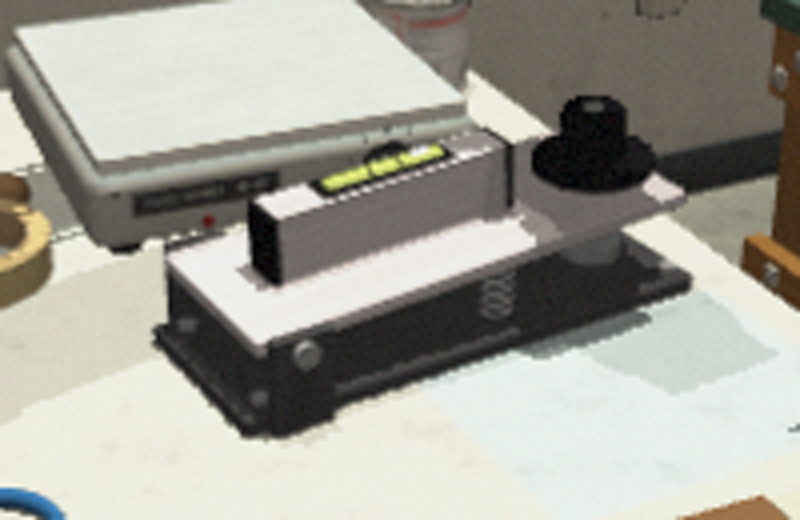

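View pics/t2.png

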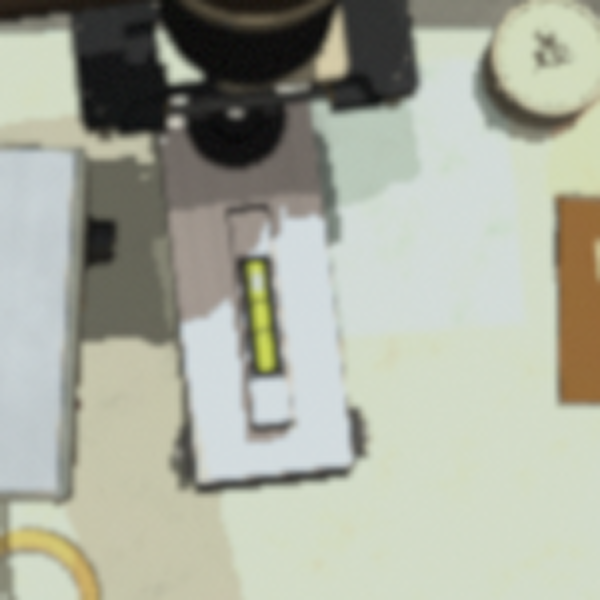

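The level lies well on the slab (bar at about (265,320) in the crop, axis 6°), with the bubble at the raised knob end. Next I'll descend on the knob.

Emit:
apply_moves([
  {"dp": [0.001,0,-0.03],"yaw": 0},
  {"dp": [0.001,0,-0.06],"yaw": 0},
  {"dp": [0.001,0,-0.085],"yaw": 0},
  {"dp": [0.001,0,-0.095],"yaw": 0},
  {"dp": [0.001,0,-0.097],"yaw": 0},
  {"dp": [0.001,0,-0.097],"yaw": 0},
  {"dp": [0.001,0,-0.097],"yaw": 0},
  {"dp": [0.001,0,-0.097],"yaw": 0},
])

```text
time_s: 9.22
tcp_pos: [0.5909, -0.1102, 0.1055]
eef_rot: [-180.0, 0.2, -174.0]
contact_force: [0.4, -1.0, -0.3]
gripper_width: 0.0876
gripper_force: 0.0
```

Emit:
apply_moves([
  {"dp": [0,0,0],"yaw": 0},
  {"dp": [0,0,0],"yaw": 0},
  {"dp": [0,0,0],"yaw": 0},
  {"dp": [0,0,0],"yaw": 0},
  {"dp": [0,0,0],"yaw": 0},
  {"dp": [0,0,0],"yaw": 0},
  {"dp": [0,0,0],"yaw": 0},
  {"dp": [0,0,0],"yaw": 0},
  {"dp": [0,0,0],"yaw": 0},
  {"dp": [0,0,0],"yaw": 0},
  {"dp": [0,0,0],"yaw": 0},
  {"dp": [0,0,0],"yaw": 0},
], grip=1, squeeze=15)

```text
time_s: 10.22
tcp_pos: [0.5899, -0.1098, 0.1035]
eef_rot: [180.0, -0.0, -174.0]
contact_force: [-0.1, 4.2, 0.2]
gripper_width: 0.0352
gripper_force: 15.0
```

Emit:
apply_moves([
  {"dp": [0,0.0005,-0.002],"yaw": 0},
  {"dp": [0,0.0005,-0.004],"yaw": 0},
  {"dp": [0.0005,0.0005,-0.006],"yaw": 0},
  {"dp": [0.0005,0.0005,-0.007],"yaw": 0},
  {"dp": [0.0005,0.0005,-0.008],"yaw": 0},
  {"dp": [0.0005,0.0005,-0.008],"yaw": 0},
  {"dp": [0.0005,0.0005,-0.008],"yaw": 0},
])

```text
time_s: 10.8
tcp_pos: [0.5911, -0.1097, 0.0966]
eef_rot: [-180.0, 0.1, -174.0]
contact_force: [-1.6, 4.0, 8.5]
gripper_width: 0.0354
gripper_force: 15.0
```

Emit:
apply_moves([
  {"dp": [0.0005,0,-0.002],"yaw": 0},
  {"dp": [0.0005,0,-0.003],"yaw": 0},
  {"dp": [0.0005,0,-0.003],"yaw": 0},
  {"dp": [0.0005,0,-0.003],"yaw": 0},
])

```text
time_s: 11.13
tcp_pos: [0.5917, -0.1097, 0.095]
eef_rot: [-180.0, 0.1, -174.0]
contact_force: [-6.5, 4.9, 19.0]
gripper_width: 0.0357
gripper_force: 15.0
```

```bash
cat > b.py <<'E'
from h import *
import sys
def prof(n,x0=.4525,y0=-.125,z0=.104,tilt=0.0):
    c=cams.capture(n); I=c["image"].astype(np.float32)
    s=np.arange(-46,46.5,1)/1e3; a=np.radians(6); L=np.arange(-2,2.1,1)/1e3
    S,T=np.meshgrid(s,L)
    P=np.stack([x0+S*np.cos(a)-T*np.sin(a),y0+S*np.sin(a)+T*np.cos(a),z0+S*tilt],-1).reshape(-1,3)
    K=np.array([[c["fx"],0,c["cx"]],[0,c["fy"],c["cy"]],[0,0,1]],float)
    uv=cv2.projectPoints(P,cv2.Rodrigues(np.array(c["R"]))[0],np.array(c["t"],float),K,np.array([c["k1"],0,0,0],float))[0].reshape(*S.shape,2).astype(np.float32)
    v=cv2.remap(I,uv[...,0],uv[...,1],cv2.INTER_LINEAR).mean(0)
    return c,s*1e3,v
def show(tag,tilt=0.0,z0=.104):
    out=[]
    for n in("top","scene"):
        c,s,v=prof(n,tilt=tilt,z0=z0)
        print(n); print(' G  ',*v[::3,1].astype(int)); print(' B  ',*v[::3,2].astype(int))
        u0=(225,140) if n=="top" else (180,150)
        k=c["image"][u0[1]:u0[1]+150,u0[0]:u0[0]+200]
        out.append(cv2.resize(k[...,::-1],None,fx=4 if 0 else 3.9,fy=3.9/1.0,interpolation=cv2.INTER_CUBIC))
    o=np.vstack(out); cv2.imwrite(f"pics/{tag}.png",cv2.resize(o,None,fx=.51,fy=.51,interpolation=cv2.INTER_AREA))
if __name__=="__main__":
    show(sys.argv[1],float(sys.argv[2]) if len(sys.argv)>2 else 0)
    print(get_state()["time_s"],get_state()["contact_force"])
E
python3 b.py b1 0.03
```

```text
top
 G   216 201 151 111 150 192 202 203 201 200 200 195 179 183 199 204 203 198 189 190 197 202 203 202 201 200 194 162 119 146 189
 B   220 205 152 88 71 81 84 83 83 85 87 85 80 79 84 86 88 104 135 162 170 153 115 90 87 88 85 75 82 144 192
scene
 G   102 68 76 104 126 130 122 127 125 119 121 97 78 103 102 102 134 126 119 141 119 87 112 109 105 118 104 100 102 112 111
 B   99 64 66 75 88 86 83 88 83 84 80 61 47 62 65 65 99 105 118 136 111 61 76 82 79 89 82 91 95 104 104
11.2333 [-6.96149501  5.70607476 19.27170493]
```

View pics/b1.png

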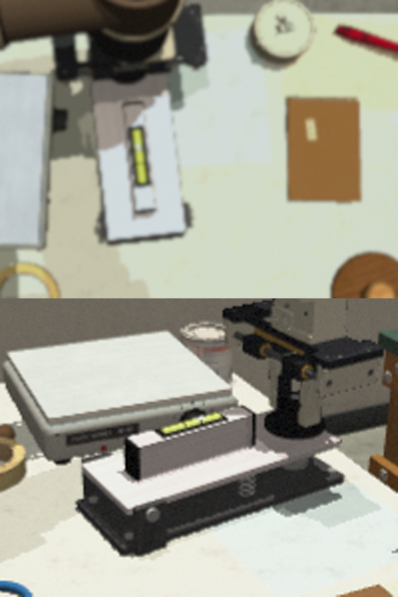

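The bubble peak is about 13 mm past the middle towards the knob, so roughly 28 mrad remains, or about 1.2 rad anticlockwise. I'll turn part of the way while following the foot down.

Emit:
apply_moves([
  {"dp": [0,0,0],"yaw": 0},
  {"dp": [0,0,0],"yaw": 0},
  {"dp": [0,0,0],"yaw": 0},
  {"dp": [0,0,-0.0005],"yaw": 5},
  {"dp": [0,0,-0.001],"yaw": 10},
  {"dp": [0,0,-0.0015],"yaw": 15},
  {"dp": [0,0,-0.002],"yaw": 20},
  {"dp": [0,0,-0.0023],"yaw": 25},
  {"dp": [0,0,-0.0027],"yaw": 30},
  {"dp": [0,0,-0.0027],"yaw": 30},
  {"dp": [0,0,-0.0027],"yaw": 30},
], squeeze=40)

```text
time_s: 12.15
tcp_pos: [0.5924, -0.1104, 0.0925]
eef_rot: [-179.8, 0.1, -143.9]
contact_force: [-3.9, 0.8, 17.1]
gripper_width: 0.0353
gripper_force: 40.0
```

```bash
python3 b.py b2 0.02
```

```text
top
 G   218 209 170 119 148 190 201 202 200 200 199 194 176 181 197 200 198 197 192 188 194 201 203 202 201 200 195 169 122 123 164
 B   221 213 173 102 72 80 82 82 82 84 86 85 78 77 83 98 131 159 163 148 117 91 84 85 87 87 85 76 74 117 165
scene
 G   112 77 80 90 104 107 105 105 110 103 82 61 52 65 81 85 88 100 91 61 66 72 82 104 94 95 99 103 110 101 101
 B   105 72 74 76 83 82 80 83 84 79 57 37 38 44 60 75 87 97 84 50 47 58 66 85 80 81 86 96 103 95 94
12.25 [-4.70014606  1.1929247  17.79072527]
```

Emit:
apply_moves([
  {"dp": [0,0,-0.0005],"yaw": 5},
  {"dp": [0,0,-0.001],"yaw": 10},
  {"dp": [0,0,-0.0014],"yaw": 15},
  {"dp": [0,0,-0.0019],"yaw": 20},
  {"dp": [0,0,-0.0023],"yaw": 25},
  {"dp": [0,0,-0.0027],"yaw": 30},
  {"dp": [0,0,-0.0027],"yaw": 30},
  {"dp": [0,0,-0.0027],"yaw": 30},
  {"dp": [0,0,-0.0027],"yaw": 30},
  {"dp": [0,0,-0.0027],"yaw": 30},
  {"dp": [0,0,-0.0027],"yaw": 30},
  {"dp": [0,0,-0.0027],"yaw": 30},
  {"dp": [0,0,-0.0027],"yaw": 30},
  {"dp": [0,0,-0.0027],"yaw": 30},
  {"dp": [0,0,-0.0027],"yaw": 30},
  {"dp": [0,0,-0.0027],"yaw": 30},
  {"dp": [0,0,-0.0027],"yaw": 30},
  {"dp": [0,0,-0.0027],"yaw": 30},
  {"dp": [0,0,-0.0027],"yaw": 30},
  {"dp": [0,0,-0.0027],"yaw": 30},
])

```text
time_s: 13.92
tcp_pos: [0.5934, -0.1109, 0.09]
eef_rot: [-179.7, 0.0, -113.9]
contact_force: [-0.3, -3.1, 16.2]
gripper_width: 0.035
gripper_force: 40.1
```

```bash
python3 b.py b3 0.0
```

```text
top
 G   217 210 173 120 141 185 199 200 200 199 198 194 177 169 186 195 197 195 186 176 186 198 201 199 199 198 195 174 124 98 133
 B   219 214 176 105 68 78 82 82 83 85 86 85 82 104 153 175 171 144 105 81 81 83 83 84 85 86 84 76 62 80 128
scene
 G   90 86 87 90 92 96 97 93 95 91 62 40 40 57 68 62 63 55 47 56 46 39 68 94 91 99 92 92 94 95 97
 B   83 80 79 81 81 83 83 82 84 80 54 33 35 54 66 60 56 42 39 50 38 30 61 85 79 85 84 84 87 86 90
14.0167 [-0.30550919 -2.90699598 15.42786029]
```

```bash
cat > f.py <<'E'
from b import *
from scipy.optimize import least_squares
V=[];
for _ in range(4):
    c,s,v=prof("top",z0=.100); V.append(v)
v=np.mean(V,0);G,B=v[:,1],v[:,2]
m=(s>-28)&(s<31)
# lines: dips in G; bubble: bump in B
g=lambda x,a,c,w:a*np.exp(-((x-c)/w)**2/2)
f=lambda p:(p[0]-g(s[m],p[1],p[2]-9.5,p[3])-g(s[m],p[4],p[2]+9.5,p[3])-G[m])
r1=least_squares(f,[200,20,1,2.5,20])
b=np.clip(B-86,0,None)*m; 
print('line mid',r1.x.round(2),'bubble centroid',(b*s).sum()/b.sum())
ed=[np.interp(100,B[:15][::-1][-15:],s[:15][::-1]) if 0 else None]
y=G-B; h=y.max()/2; i=np.where(y>h)[0]; print('vial half ends',s[i[0]],s[i[-1]],'mid',(s[i[0]]+s[i[-1]])/2)
st=get_state();print(st["time_s"],st["contact_force"],st["gripper_force"],st["qd"].round(2))
o=cv2.resize(c["image"][190:245,260:330][...,::-1],None,fx=8,fy=8,interpolation=cv2.INTER_CUBIC);cv2.imwrite("pics/%d.png"%(st["time_s"]*100),o);print(o.shape)
E
python3 f.py; ls pics
```

```text
line mid [199.76  29.18   2.08   2.89  23.06] bubble centroid 0.7579270150583304
vial half ends -34.0 38.0 mid 2.0
14.2167 [ 0.65874279 -2.08494717 16.15382574] 40.06508946418762 [ 0.03 -0.03 -0.12  0.03  0.03 -0.01]
(440, 560, 3)
1421.png
b1.png
b2.png
b3.png
crop.png
s1.png
s2.png
scene0.png
t1.png
t2.png
top0.png
```

The bubble is about 1.3 mm towards the pivot end, so I'll turn slightly back clockwise.

Emit:
apply_moves([
  {"dp": [0,0,0],"yaw": -3},
  {"dp": [0,0,0],"yaw": -6},
  {"dp": [0,0,0],"yaw": -6},
  {"dp": [0,0,0],"yaw": -6},
  {"dp": [0,0,0],"yaw": -6},
  {"dp": [0,0,0],"yaw": -6},
  {"dp": [0,0,0],"yaw": -6},
  {"dp": [0,0,0],"yaw": -6},
  {"dp": [0,0,0],"yaw": -6},
  {"dp": [0,0,0],"yaw": -6},
  {"dp": [0,0,0],"yaw": -6},
  {"dp": [0,0,0],"yaw": -6},
  {"dp": [0,0,0],"yaw": -6},
  {"dp": [0,0,0],"yaw": -6},
  {"dp": [0,0,0],"yaw": -6},
  {"dp": [0,0,0],"yaw": -6},
  {"dp": [0,0,0],"yaw": -6},
  {"dp": [0,0,0],"yaw": -6},
])

```text
time_s: 15.72
tcp_pos: [0.5932, -0.1108, 0.0903]
eef_rot: [-179.7, 0.0, -119.9]
contact_force: [-2.6, -1.8, 18.8]
gripper_width: 0.0353
gripper_force: 40.1
```

```bash
python3 f.py; ls pics/1*
```

```text
line mid [200.45  31.87   1.98   2.86  28.6 ] bubble centroid 0.8915949651403281
vial half ends -34.0 38.0 mid 2.0
15.9167 [-1.43526941 -1.83880161 18.92444709] 40.052729845047 [ 0.06  0.07  0.05 -0.12 -0.15 -0.  ]
(440, 560, 3)
pics/1421.png
pics/1591.png
```

```bash
python3 f.py; ls pics/1*
```

```text
line mid [200.39  31.73   1.99   2.88  28.24] bubble centroid 0.8938138685372289
vial half ends -34.0 38.0 mid 2.0
16.1167 [-1.81048193 -2.58729168 19.51229998] 40.0527960062027 [-0.04 -0.07  0.01 -0.01  0.1  -0.01]
(440, 560, 3)
pics/1421.png
pics/1591.png
pics/1611.png
```

View pics/1591.png

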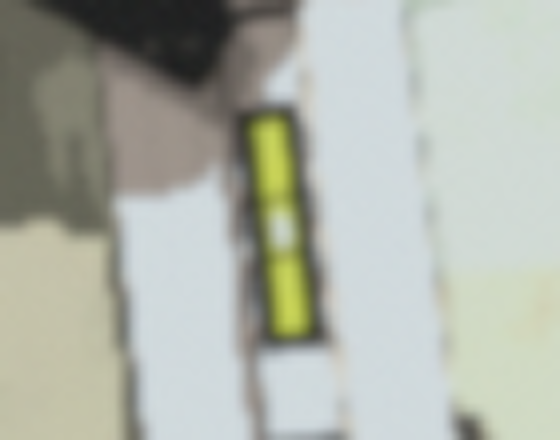

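The picture shows the lines at rows 198 and 255 and the bubble centred at about 231, so it sits roughly 1.1–1.5 mm towards the pivot. I'll turn a little more clockwise.

Emit:
apply_moves([
  {"dp": [0,0,0],"yaw": -3},
  {"dp": [0,0,0],"yaw": -6},
  {"dp": [0,0,0],"yaw": -6},
  {"dp": [0,0,0],"yaw": -6},
  {"dp": [0,0,0],"yaw": -6},
  {"dp": [0,0,0],"yaw": -6},
  {"dp": [0,0,0],"yaw": -6},
  {"dp": [0,0,0],"yaw": -6},
  {"dp": [0,0,0],"yaw": -6},
  {"dp": [0,0,0],"yaw": -6},
  {"dp": [0,0,0],"yaw": -6},
  {"dp": [0,0,0],"yaw": -6},
  {"dp": [0,0,0],"yaw": -6},
  {"dp": [0,0,0],"yaw": -6},
  {"dp": [0,0,0],"yaw": -6},
  {"dp": [0,0,0],"yaw": -6},
  {"dp": [0,0,0],"yaw": -6},
  {"dp": [0,0,0],"yaw": -6},
  {"dp": [0,0,0],"yaw": -6},
  {"dp": [0,0,0],"yaw": -6},
])

```text
time_s: 17.78
tcp_pos: [0.593, -0.1107, 0.0907]
eef_rot: [-179.7, 0.1, -125.9]
contact_force: [-4.1, -1.0, 22.9]
gripper_width: 0.035
gripper_force: 40.0
```

```bash
python3 f.py
```

```text
line mid [200.56  26.78   1.66   2.87  30.03] bubble centroid 1.3477923747611864
vial half ends -34.0 38.0 mid 2.0
17.9833 [-3.53215987 -0.81966635 22.68416357] 40.04341185092926 [ 0.    0.03 -0.02  0.06  0.05 -0.01]
(440, 560, 3)
```

```bash
python3 f.py && python3 -c "
from plant import r
print(r.close_job())"
```

```text
line mid [200.71  27.11   1.65   2.91  30.15] bubble centroid 1.3721113751953102
vial half ends -34.0 38.0 mid 2.0
18.1833 [-5.04065506 -0.850573   21.83294552] 40.04341185092926 [-0.09 -0.06 -0.04 -0.09  0.08 -0.09]
(440, 560, 3)
the job is handed in; nothing more can be done
None
```

I handed the job in at about 18 s: the level lies on the slab, let go, the knob is still gripped (40 N) and pressed (about 22 N), and the bubble measured within about 0.6 mm of centre; no verdict came back.

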